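# Set the coil tester's range lever to the third click and press its test button

### The job

Set up the coil tester for the next core: with the fingertips push its orange range lever from its home end three clicks along the slot, so that it rests in the third notch after home, never going past that notch. Then press the green test button fully down and let it come back up, and leave everything untouched. Only push and press: do not pinch the lever, do not lift or shove the tester, and leave the other things on the mat where they are.

Things in the scene. Friction and masses are not known exactly. Their poses are not given: they have to be found in the camera images.
- coil_tester: Light grey case, dark top, 90 (x) x 180 (y) x 48 mm, about 3 kg, loose on a 2 mm blue mat. Origin: centre of underside; z up; x from the operator's front edge to the back, so y to the operator's left. Lever slot along y at x = +10 mm, a white tick per notch in front of it; button at x -20, y -62; two 15 mm posts at x +31, y -52 and -74; panel left of the home lever bare for 44 mm.
- range_lever (a joint): Travel from home, m: 0 at home (left end of the slot, where it starts), growing as it is pushed to the tester's -y (operator's right). Six notches 14 mm apart: 0, 0.014, 0.028, third click 0.042, 0.056, 0.070 (stop). A spring draws it into the nearest notch; crests lie half way between. A crest takes about 5 N of push; then the lever snaps ahead into the next notch and stays there.
- range_lever_top (a point): Centre of the top of the lever's orange cap, 79 mm above the tester's underside (31 mm above the panel). Cap 20 mm (tester x) x 12 mm (tester y) x 24 mm high, its underside 7 mm above the panel, on a thin steel stem. At home it is at x = +10, y = +40 mm in the tester's frame.
- test_button (a joint): Travel of the green test button, m: 0 up, 0.006 fully down; it is pressed straight down against a spring (about 4 N at the bottom) and comes back up by itself.
- test_button_top (a point): Centre of the top face of the green push button (22 mm across, moves 6 mm straight down into a black housing).
- second_core: Bystander: wound brown core standing upright, 32 mm across, 81 mm high with its copper tail; origin at the centre of its underside, z up.
- eraser_red: Bystander: eraser in a red sleeve, 16 x 36 x 11 mm; origin at the centre of its underside, z up.
- glue_bottle: Bystander: white squeeze bottle with a red nozzle, standing, 44 mm across, 129 mm high; origin at the centre of its underside, z up.
- awl_pale: Bystander: awl with a pale wooden handle lying flat, 97 mm long, 18 mm thick; origin at the centre of its underside, z up.
- solder_stick: Bystander: flat silvery metal bar, 12 x 100 x 8 mm; origin at the centre of its underside, z up.

How it is judged:
By the outcome, as a careful person would: the job done as asked, in the order asked, and still so for the second after the job is handed in, with the robot touching nothing.
It also fails if it takes over 58 s, if anything falls off the work surface, if the arm or the gripper's body presses on something with over 40 N, if the wrist force passes 120 N, or if a joint passes its speed limit or range.

### The arm

A 6-joint arm with a two-finger parallel gripper is mounted at the origin on a cart in front of the work surface, level with it; the furniture and walls round the work are solid. World frame = base frame: x ahead of the robot, y to its left, z up, the work surface at z = 0. Lengths are in m, angles in rad, forces in N, time in s.
With the tool pointing down it reaches from about 0.35 to 0.775 m from the base axis. Payload 7.3 kg.
Tool frame: the origin (TCP) lies between the finger pads; the fingertips stand 14 mm ahead of it and the grasp point (between the pads) lies 5 mm behind it (robot.nose_length is the distance from the TCP to the fingertips, in m); z points along the fingers, y is the direction in which the jaws open and shut (so a half turn about z gives the same grasp; the last joint's range is limited). The gripper opens to 92 mm and grips with 3 to 60 N. Pads are 19 mm wide; open, the fingers measure 130 mm over their backs; the gripper's body (75 mm by 190 mm) begins 47 mm behind the grasp point.
Start: joints at [-1.318, 0.342, 1.524, -0, 1.275, -0.146], TCP at [0.204, -0.484, 0.241] pointing down, gripper open.
Joint ranges: [-2.53, 2.53], [-0.77, 2.02], [0.04, 2.7], [-1, 4.14], [0.28, 2.66], [-3.11, 3.11]. Speed limits (rad/s): [2.57, 2.57, 3.14, 3.14, 3.14, 3.14].

### API

Orientations are given as a rotation vector (axis times angle).
In Python, from rig import robot gives the robot as it stands.
- The arm moves only by the tool move_arm, never from a script. Its argument "plan" is a list that holds one entry, the list of rows, each a list of 7 numbers: the shift along the tool's x, y, z in mm, then the turn, a rotation vector about the tool's x, y, z in rad, then the finger opening in mm, from 0 to 91.8. In form: [[[tx, ty, tz, wx, wy, wz, claw], ...]]. A call has 1 to 12 rows; each row is the pose to reach, as a shift and turn from the pose commanded when the call began, along the tool's axes at that moment; what a row does not reach only later rows make up. A row lasts 1/10 s, in which the tool goes at most 50 mm and 8.59 degrees, less where a joint would pass 70% of its speed; a pose out of reach is approached as far as the arm can. A call with a gripper value outside its range is refused whole. The fingers move at their own pace and stop on an object; "grip_force" is the grip in N (left out, the last holds). Time passes only in rows, so rows that repeat a pose let the fingers close. It gives the time, the measured TCP pose, the force and the opening at its end, in the units of the state.
- robot.sense(): the state, without advancing time (a new reading comes with each control period).
- robot.get_image(name): name is "side" or "top" or "wrist"; returns the picture (480x640x3 uint8, red, green, blue); there is no depth.
- robot.camera_model(name): a dict with "fovy" (degrees; the focal length in pixels is half the picture's height over the tangent of half this angle, whatever the lens; pixels are square), "cx", "cy" (the principal point, pixels), "xyz" and "rotation" of the camera in the world; the wrist camera has in their place "tool_from_camera" (4x4, takes a point from camera to tool coordinates, whose origin is the TCP and whose axes are the flange's). Camera axes: x right, y up, looking along -z (the intrinsics and any distortion apply to the point x, -y, -z); pixel columns grow to the right and rows downward; lengths in m; the calibration is good to about 2 mm. A picture is of the moment at which its call begins: read the wrist's pose just before it. camera_model takes no time and is no camera call.
- robot.finish_job(): hands the job in, once; it reports no verdict.
Trained networks look in the newest picture that a camera, given by its name, has taken for a name from the list of things; names that differ only in an ending like _2 or _b are one class to them, and where a whole thing is asked for, a point or a joint stands for the part that bears it (a point fixed in the world has none). Each returns a list of dicts, best first, with "conf" (0 to 1); they miss things now and then, are a little off and sometimes report something else, mostly with a low value. They report only what shows in the picture. A call takes as long as a camera call.
- robot.look_for(target, camera): "centre" ([x, y, z] in m, in world coordinates, good to about 4 mm: the middle of the surface that is visible of it).
- robot.tip_of(target, camera): "centre" ([x, y, z] in m, in world coordinates, good to about 4 mm: a listed point, or the origin of a listed thing).
The state is a dict: "t": time; "qpos": joint angles; "qvel": joint speeds; "joint_efforts": joint torques, N m; "eef_pos": TCP position; "ee_rot": TCP orientation; "force": force on the tool from outside, world axes, zero at the start; "torque": the same for the moment, N m; "grip_width": finger opening in m.
Only numpy, scipy, OpenCV 4.12 (cv2) and the standard library are available. Lean on these libraries where they do the work, as an engineer would, in place of code of your own. Each camera call takes 0.05 s, during which the arm holds its last target.

## Working session

There is one attempt and no reset: what is moved stays moved. The work goes in short steps, Python scripts to look and compute and a tool call to move; the robot and the scene stay as the last step left them, time stands still between calls to the robot, and variables do not carry over. Pictures are saved under pics/ and viewed, and the job is handed in when it is done.

Besides the shell and the picture viewer there is one more tool, called after "Emit:" by a JSON object that holds its "api" and its "payload". move_arm: Moves the arm, as the interface text tells. Its arguments: {"type":"object","properties":{"plan":{"type":"array","items":{"type":"array","items":{"type":"array","items":{"type":"number"}}}},"grip_force":{"type":"number"}},"required":["plan"]}

```bash
mkdir -p pics; ls; python3 - <<'E'
from rig import robot
import cv2, numpy as np
s=robot.sense(); print(s)
for c in ("side","top"):
    im=robot.get_image(c); cv2.imwrite(f"pics/{c}0.png",im[...,::-1]); 
    m=robot.camera_model(c); print(c,m)
    for n in ("range_lever_top","test_button_top","coil_tester"):
        print(n,robot.tip_of(n,c)[:2])
print(robot.camera_model("wrist"), robot.nose_length)
E
```

```text
pics
{'t': 0.0, 'qpos': array([-1.31796971e+00,  3.42725670e-01,  1.52501468e+00,  2.02566445e-06,
        1.27540001e+00, -1.45998238e-01]), 'qvel': array([-0.00081643,  0.00110474, -0.0008783 , -0.00018789,  0.00052411,
       -0.00168507]), 'joint_efforts': array([ 8.18914286e-04, -4.31237590e+01, -2.44215095e+01,  7.18236342e-02,
        5.59822388e-02, -1.62210345e-04]), 'eef_pos': array([ 0.20380072, -0.48341058,  0.24004423]), 'ee_rot': array([-3.07782136e+00, -6.22021803e-01,  1.26693881e-04]), 'force': array([-0.22931962, -0.29412218, -0.63266577]), 'torque': array([-0.04610643, -0.0097875 ,  0.01580949]), 'grip_width': 0.09210780985637303}
side {'fovy': 43.52044294943636, 'cx': 323.49825535450844, 'cy': 238.81779429900612, 'xyz': array([0.52572594, 0.76748172, 0.66959351]), 'rotation': array([0.02945143, 1.49852537, 2.68669402])}
range_lever_top [{'centre': [0.5306, -0.1779, 0.0805], 'conf': 0.51}]
test_button_top [{'centre': [0.4264, -0.1886, 0.074], 'conf': 0.51}]
coil_tester [{'centre': [0.4866, -0.1781, 0.0045], 'conf': 0.76}, {'centre': [0.4232, -0.1855, 0.0719], 'conf
[... 159 characters left out ...]
: array([ 0.03859793, -0.07032193, -1.54561018])}
range_lever_top [{'centre': [0.5295, -0.179, 0.0785], 'conf': 0.36}]
test_button_top [{'centre': [0.4271, -0.1829, 0.0716], 'conf': 0.44}]
coil_tester [{'centre': [0.4892, -0.1852, 0.0036], 'conf': 0.72}]
{'fovy': 68.2645278955805, 'cx': 317.4831996614249, 'cy': 243.82875465731925, 'tool_from_camera': array([[-7.27496639e-04,  9.55558034e-01,  2.94802162e-01,
         8.03100738e-02],
       [ 9.99999428e-01,  9.26393862e-04, -5.35026181e-04,
        -3.28571945e-04],
       [-7.84351479e-04,  2.94801604e-01, -9.55558161e-01,
        -1.43801336e-01],
       [ 0.00000000e+00,  0.00000000e+00,  0.00000000e+00,
         1.00000000e+00]])} 0.014
```

View pics/side0.png

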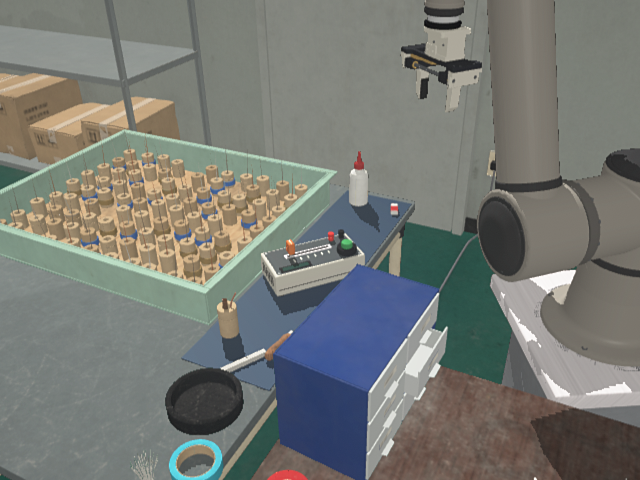

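View pics/top0.png

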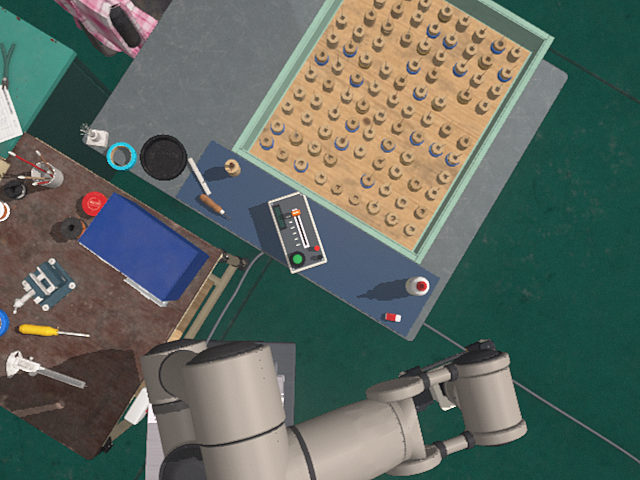

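The tester sits mid-mat, with the lever at top-image px (295,213) and the button at (297,259). Its -y points down and slightly right, which is roughly world (-0.92,-0.38). The bin lies behind it. I'll move above it with the jaws turned along the tester's y.

Emit:
{"api": "move_arm", "payload": {"plan": [[[390, -164, -40, 0, 0, -1.55, 0], [390, -164, -40, 0, 0, -1.55, 0], [390, -164, -40, 0, 0, -1.55, 0], [390, -164, -40, 0, 0, -1.55, 0], [390, -164, -40, 0, 0, -1.55, 0], [390, -164, -40, 0, 0, -1.55, 0], [390, -164, -40, 0, 0, -1.55, 0], [390, -164, -40, 0, 0, -1.55, 0], [390, -164, -40, 0, 0, -1.55, 0], [390, -164, -40, 0, 0, -1.55, 0], [390, -164, -40, 0, 0, -1.55, 0], [390, -164, -40, 0, 0, -1.55, 0]]], "grip_force": 20}}

```text
t: 1.6
eef_pos: [0.4997, -0.1809, 0.2806]
ee_rot: [-1.763, -2.6, 0.0]
force: [-0.5, 0.6, -0.5]
grip_width: 0.002
```

```bash
cat > h.py <<'E'
import numpy as np, cv2
from scipy.spatial.transform import Rotation as R
from rig import robot
def cam(c,s=None):
    m=robot.camera_model(c)
    if c=="wrist":
        T=np.array(m["tool_from_camera"]); Rt=R.from_rotvec(s["ee_rot"]).as_matrix()
        return m,Rt@T[:3,:3],Rt@T[:3,3]+np.array(s["eef_pos"])
    return m,R.from_rotvec(m["rotation"]).as_matrix(),np.array(m["xyz"])
def proj(P,c,s=None):
    m,Rc,p=cam(c,s); f=240/np.tan(np.radians(m["fovy"]/2))
    q=(np.atleast_2d(P)-p)@Rc
    return np.c_[m["cx"]+f*q[:,0]/-q[:,2], m["cy"]+f*q[:,1]/q[:,2]]
def unproj(uv,z,c,s=None):
    m,Rc,p=cam(c,s); f=240/np.tan(np.radians(m["fovy"]/2))
    uv=np.atleast_2d(uv).astype(float)
    d=np.c_[(uv[:,0]-m["cx"])/f,-(uv[:,1]-m["cy"])/f,-np.ones(len(uv))]@Rc.T
    return p+d*((z-p[2])/d[:,2])[:,None]
E
python3 - <<'E'
from h import *
s=robot.sense(); print(s["qpos"],s["eef_pos"],s["ee_rot"])
im=robot.get_image("wrist"); cv2.imwrite("pics/w1.png",im[...,::-1]); print({k:v for k,v in robot.camera_model("wrist").items()}.keys())
for n in ("range_lever_top","test_button_top","coil_tester","second_core","solder_stick"):
    print(n,robot.tip_of(n,"wrist")[:2])
E
```

```text
[-4.91490699e-01  3.26021528e-01  1.43581626e+00 -1.08322295e-04
  1.37988769e+00 -8.70471920e-01] [ 0.49973281 -0.18088825  0.28062139] [-1.76315599e+00 -2.60002403e+00  1.87887855e-04]
dict_keys(['fovy', 'cx', 'cy', 'tool_from_camera'])
range_lever_top []
test_button_top [{'centre': [0.4223, -0.1877, 0.0688], 'conf': 0.77}]
coil_tester [{'centre': [0.4936, -0.1821, 0.0026], 'conf': 0.93}]
second_core [{'centre': [0.64, -0.0288, 0.0019], 'conf': 0.58}]
solder_stick [{'centre': [0.6222, 0.0543, 0.0012], 'conf': 0.6}]
```

View pics/w1.png

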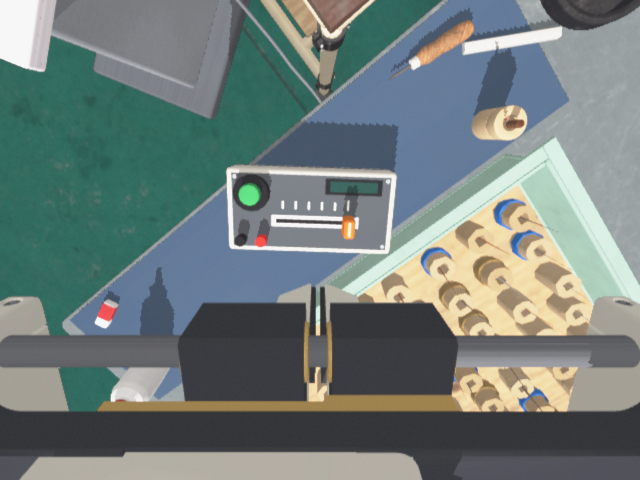

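The wrist view shows the tester at px (229-395, 167-253): green button (249,194), orange cap (349,228), ticks at x = 283…348. Next I'll fit the case pose from its outline.

```bash
python3 - <<'E'
from h import *
s=robot.sense(); im=cv2.imread("pics/w1.png")
big=cv2.resize(im[150:270,215:410],None,fx=4,fy=4,interpolation=cv2.INTER_CUBIC); cv2.imwrite("pics/w1c.png",big)
h=cv2.cvtColor(im,cv2.COLOR_BGR2HSV)
for nm,lo,hi,z in (("orange",(5,150,120),(20,255,255),.081),("green",(45,120,80),(85,255,255),.07)):
    m=cv2.inRange(h,lo,hi); m[:150]=0;m[270:]=0;m[:,:215]=0;m[:,410:]=0
    v,u=np.nonzero(m); print(nm,u.mean(),v.mean(),u.min(),u.max(),v.min(),v.max(), unproj([u.mean(),v.mean()],z,"wrist",s))
print(unproj([[229,167],[395,171],[390,253],[230,249],[348,206],[283,205]],.05,"wrist",s))
E
```

```text
orange 347.66161616161617 226.04545454545453 342 354 216 238 [[ 0.53048074 -0.17710082  0.081     ]]
green 236.45164003364172 172.23128679562657 215 262 150 205 [[ 0.40897982 -0.16927593  0.07      ]]
[[ 0.39668389 -0.17053469  0.05      ]
 [ 0.55864795 -0.11096338  0.05      ]
 [ 0.59193558 -0.19463253  0.05      ]
 [ 0.42444311 -0.25576708  0.05      ]
 [ 0.52757679 -0.16292274  0.05      ]
 [ 0.46240937 -0.18749792  0.05      ]]
```

View pics/w1c.png

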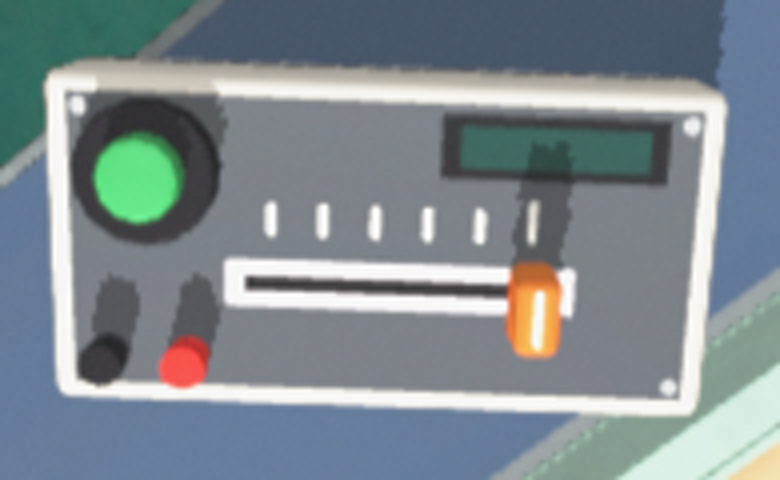

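```bash
python3 - <<'E'
from h import *
from scipy.optimize import least_squares
s=robot.sense()
c=lambda a:np.array(a,float)/4+[215,150]-0.375
ticks=c([(533,222),(480,226),(428,223),(375,222),(322,220),(271,219)])
corn=c([(48,85),(725,104),(690,412),(62,392)])
L=[(-45,-90,48),(-45,90,48),(45,90,48),(45,-90,48)]
lev=c([(536,320)]); 
def P(p,pts):
    a=p[2]; q=np.array(pts,float)/1000
    return np.c_[p[0]+np.cos(a)*q[:,0]-np.sin(a)*q[:,1],p[1]+np.sin(a)*q[:,0]+np.cos(a)*q[:,1],q[:,2]+.002]
def f(p):
    t=P(p,[(p[3],40-14*i,48) for i in range(6)])
    return np.r_[(proj(t,"wrist",s)-ticks).ravel(),(proj(P(p,L),"wrist",s)-corn).ravel()]
r=least_squares(f,[.4936,-.182,-1.2,-10],x_scale=[.01,.01,.1,5],loss="soft_l1")
p=r.x; print(p, np.abs(r.fun).max(), r.fun.round(1))
print("lever pred px",proj(P(p,[(10,40,79)]),"wrist",s),lev, "world",P(p,[(10,40,79)]))
b=c([(137,180)])
for z in (60,65,70): print(z,"button pred",proj(P(p,[(-20,-62,z)]),"wrist",s),b)
print("button world",P(p,[(-20,-62,68)]),"yaw tool", np.arctan2(*R.from_rotvec(s["ee_rot"]).as_matrix()[[1,0],1]),"tester y", p[2]+np.pi/2)
# check with top camera
print("top px lever, button",proj(P(p,[(10,40,79),(-20,-62,66),*L]),"top"))
np.save("pose.npy",p)
E
```

```text
[  0.49319911  -0.1864949   -1.22188506 -10.34898875] 4.240751549676304 [-0.2  0.9 -0.  -0.4 -0.1 -0.   0.1 -0.1  0.3  0.  -0.1 -0.1 -2.1 -1.1
  1.4 -1.   2.6  3.4 -1.5  4.2]
lever pred px [[349.08790023 231.96171322]] [[348.625 229.625]] world [[ 0.53420767 -0.18221736  0.081     ]]
60 button pred [[250.087751  196.3657358]] [[248.875 194.625]]
65 button pred [[249.18873309 197.18668602]] [[248.875 194.625]]
70 button pred [[248.26550728 198.02974201]] [[248.875 194.625]]
button world [[ 0.42809739 -0.18889623  0.07      ]] yaw tool 0.3767795671418894 tester y 0.3489112665051908
top px lever, button [[296.50145379 211.19298275]
 [298.26485483 257.68607642]
 [291.96301847 272.82822351]
 [267.64183086 200.07021094]
 [304.0014338  188.04288725]
 [328.5259903  260.52163678]]
```

```bash
python3 - <<'E'
from h import *
p=np.load("pose.npy"); p[0]-=.0008;p[1]+=.0022; np.save("pose.npy",p)
im=cv2.imread("pics/side0.png")
a=p[2]
def W(x,y,z): return [p[0]+(np.cos(a)*x-np.sin(a)*y)/1e3,p[1]+(np.sin(a)*x+np.cos(a)*y)/1e3,z]
for z,col in ((.13,(0,0,255)),(.09,(0,255,255)),(.05,(255,0,255))):
    q=proj([W(x,y,z) for x,y in ((-27,-17),(47,-17),(47,173),(-27,173))],"side")
    cv2.polylines(im,[np.int32(q*16)],True,col,1,cv2.LINE_AA,4)
cv2.imwrite("pics/side0c.png",cv2.resize(im[120:350,150:410],None,fx=3,fy=2.6))
print(W(10,78,.078), W(-20,-62,0))
E
```

```text
[np.float64(0.569118002903319), np.float64(-0.1670261125813313), 0.078] [np.float64(0.42729738931554256), np.float64(-0.18669623107580355), 0]
```

View pics/side0c.png

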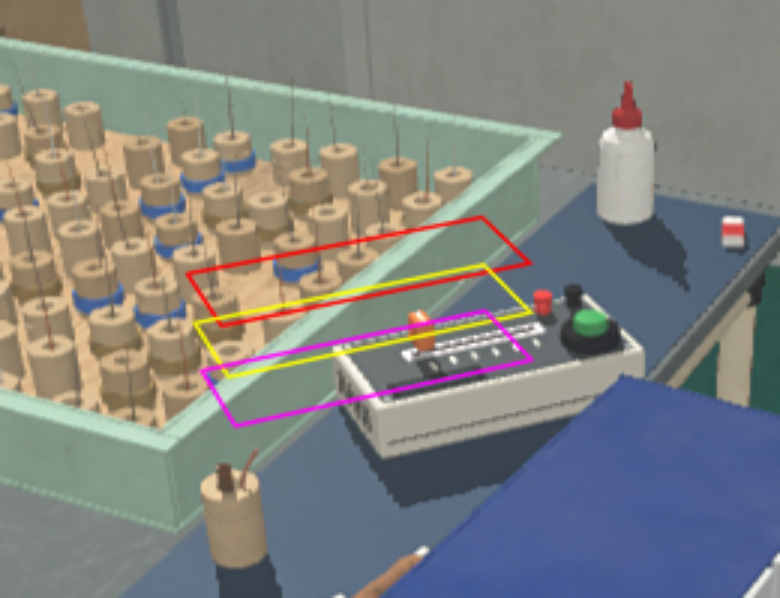

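```bash
python3 - <<'E'
from h import *
p=np.load("pose.npy")
im=cv2.resize(cv2.imread("pics/top0.png")[110:300,180:390],None,fx=3.5,fy=3.1,interpolation=cv2.INTER_CUBIC)
a=p[2]
def W(x,y,z): return [p[0]+(np.cos(a)*x-np.sin(a)*y)/1e3,p[1]+(np.sin(a)*x+np.cos(a)*y)/1e3,z]
for sh,z,col in ((0,.1,(0,255,255)),(-6,.1,(0,0,255))):
    q=(proj([W(x+sh,y,z) for x,y in ((-27,-17),(47,-17),(47,173),(-27,173))],"top")-[180,110])*[3.5,3.1]
    cv2.polylines(im,[np.int32(q*16)],True,col,1,cv2.LINE_AA,4)
cv2.imwrite("pics/top0c.png",im)
E
```

```text
(no output)
```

View pics/top0c.png

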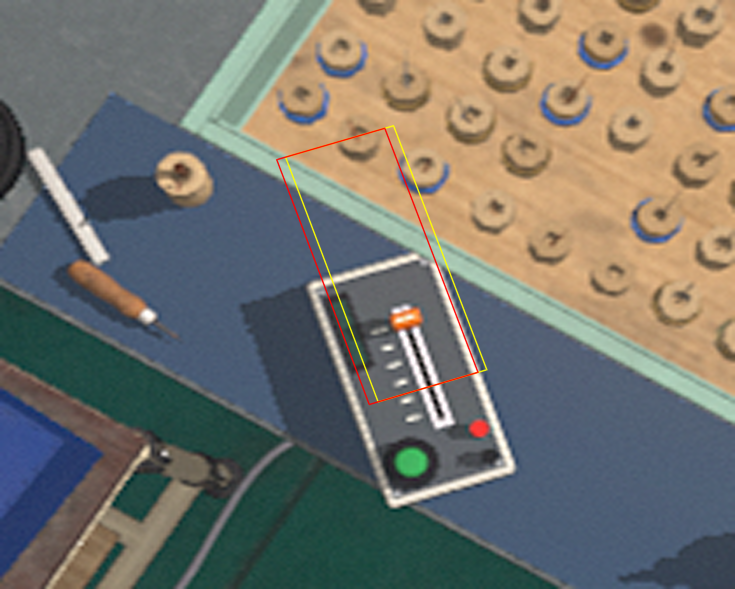

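```bash
python3 - <<'E'
from h import *
im=cv2.resize(cv2.imread("pics/side0.png")[150:320,180:330],None,fx=5,fy=3.5,interpolation=cv2.INTER_CUBIC)
for uv in ((360,140),(425,172),(493,212)):
    w=unproj([uv[0]/3.5+180,uv[1]/3.1+110],.05,"top")[0]; print(w)
    for z,col in ((.05,(0,255,0)),(.08,(0,255,255)),(.1,(255,0,255)),(.12,(0,0,255)),(.14,(255,0,0))):
        q=(proj([w[0],w[1],z],"side")[0]-[180,150])*[5,3.5]
        cv2.circle(im,tuple(int(v) for v in q),3,col,-1)
cv2.imwrite("pics/side0d.png",im)
E
```

```text
[ 0.6700573  -0.14617525  0.05      ]
[ 0.6466504  -0.19060363  0.05      ]
[ 0.61718206 -0.23714837  0.05      ]
```

View pics/side0d.png

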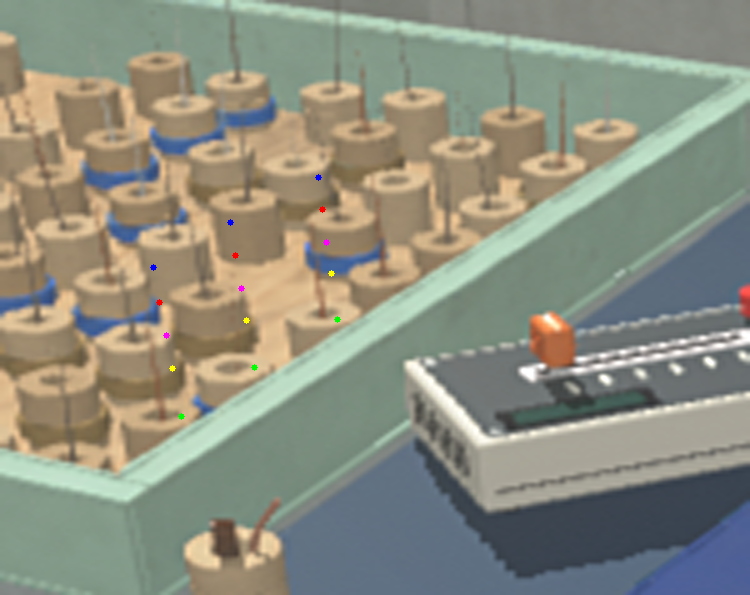

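Bin wires near the wall reach about z = 0.10, and the gripper body stays above 0.13, so it clears them. I'll move beside the lever's home side and stop high to check.

Emit:
{"api": "move_arm", "payload": {"plan": [[[-10, 72, 0, 0, 0, 0.028, 0], [-10, 72, 0, 0, 0, 0.028, 0], [-10, 72, 50, 0, 0, 0.028, 0], [-10, 72, 100, 0, 0, 0.028, 0], [-10, 72, 140, 0, 0, 0.028, 0], [-10, 72, 150, 0, 0, 0.028, 0], [-10, 72, 150, 0, 0, 0.028, 0], [-10, 72, 150, 0, 0, 0.028, 0]]]}}

```text
t: 2.7
eef_pos: [0.5715, -0.1647, 0.1329]
ee_rot: [1.799, 2.571, 0.001]
force: [0.7, -0.1, 1.2]
grip_width: 0.0006
```

```bash
python3 - <<'E'
from h import *
s=robot.sense(); print(s["eef_pos"],s["ee_rot"],s["force"])
a,b=robot.get_image("wrist"),robot.get_image("side")
cv2.imwrite("pics/w2.png",a[...,::-1]); cv2.imwrite("pics/s2.png",cv2.resize(b[...,::-1][60:300,180:480],None,fx=2.5,fy=2.4))
E
```

```text
[ 0.57148197 -0.16465322  0.13292353] [1.79915332e+00 2.57095891e+00 1.04760067e-03] [ 0.73889846 -0.05840495  1.1807578 ]
```

View pics/w2.png

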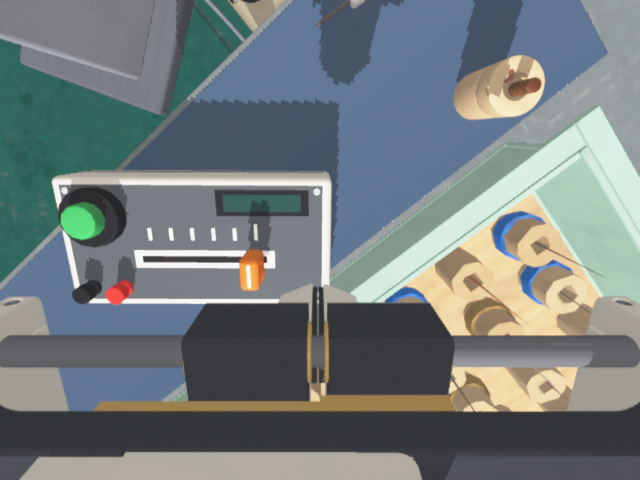

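View pics/s2.png

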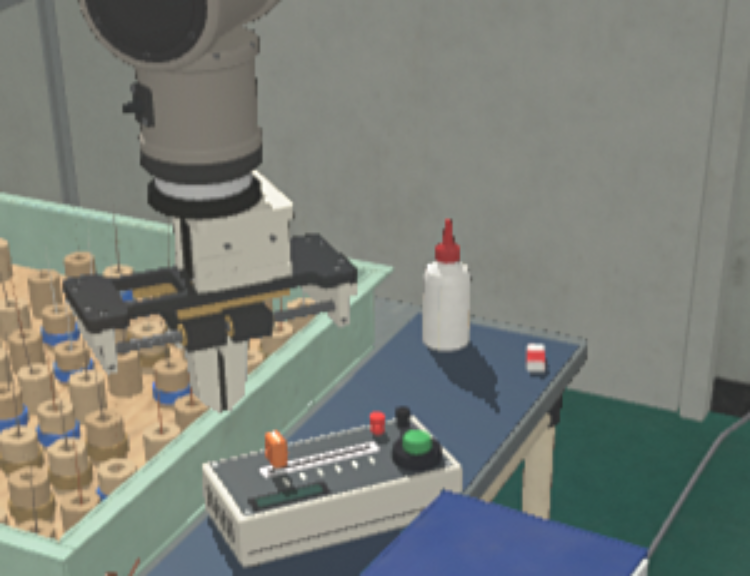

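The tools line up with the slot. The cap is at px (251,268), with the fingertips to its right at about (315,290), clear of it. Descending now.

Emit:
{"api": "move_arm", "payload": {"plan": [[[0, 0, 25, 0, 0, 0, 0], [0, 0, 45, 0, 0, 0, 0], [0, 0, 51, 0, 0, 0, 0], [0, 0, 51, 0, 0, 0, 0], [0, 0, 51, 0, 0, 0, 0]]]}}

```text
t: 3.3
eef_pos: [0.5711, -0.1643, 0.0813]
ee_rot: [1.799, 2.572, 0.001]
force: [-0.3, -0.2, 0.8]
grip_width: 0.0004
```

```bash
python3 - <<'E'
from h import *
s=robot.sense(); print(s["eef_pos"],s["ee_rot"],s["force"])
a,b=robot.get_image("wrist"),robot.get_image("side")
cv2.imwrite("pics/w3.png",a[...,::-1]); cv2.imwrite("pics/s3.png",cv2.resize(b[...,::-1][160:300,220:400],None,fx=4.2,fy=4.2))
E
```

```text
[ 0.57110537 -0.1643349   0.0812862 ] [1.79926370e+00 2.57220072e+00 7.66551460e-04] [-0.31053893 -0.23071178  0.8071402 ]
```

View pics/s3.png

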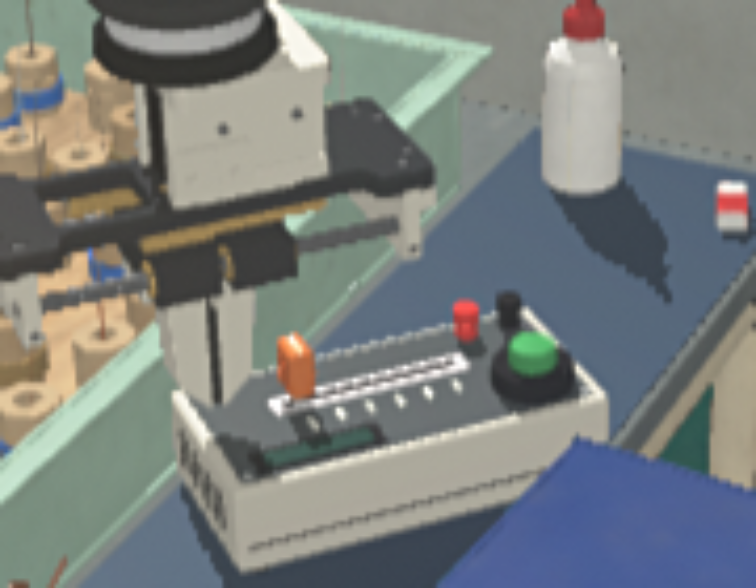

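View pics/w3.png

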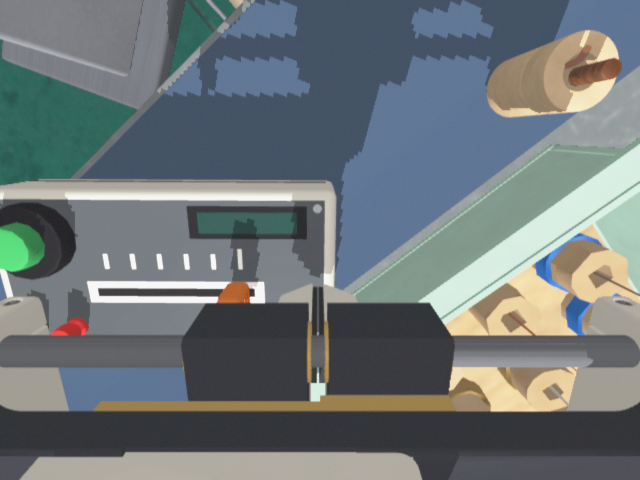

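Emit:
{"api": "move_arm", "payload": {"plan": [[[0, -6, 0, 0, 0, 0, 0], [0, -11, 0, 0, 0, 0, 0], [0, -12, 0, 0, 0, 0, 0], [0, -12, 0, 0, 0, 0, 0]]]}}

```text
t: 3.8
eef_pos: [0.5587, -0.1683, 0.0799]
ee_rot: [1.801, 2.574, -0.0]
force: [-0.1, -0.4, 0.5]
grip_width: 0.0003
```

Emit:
{"api": "move_arm", "payload": {"plan": [[[0, -2, 0, 0, 0, 0, 0], [0, -3, 0, 0, 0, 0, 0], [0, -3, 0, 0, 0, 0, 0]]]}}

```text
t: 4.1
eef_pos: [0.556, -0.1691, 0.0797]
ee_rot: [-1.801, -2.574, 0.0]
force: [0.6, -0.3, -0.3]
grip_width: 0.0005
```

Emit:
{"api": "move_arm", "payload": {"plan": [[[0, -1, 0, 0, 0, 0, 0], [0, -2, 0, 0, 0, 0, 0], [0, -2, 0, 0, 0, 0, 0]]]}}

```text
t: 4.4
eef_pos: [0.5542, -0.1698, 0.0797]
ee_rot: [1.801, 2.574, -0.0]
force: [-0.3, 0.7, -0.5]
grip_width: 0.0003
```

Emit:
{"api": "move_arm", "payload": {"plan": [[[0, -1, 0, 0, 0, 0, 0], [0, -2, 0, 0, 0, 0, 0], [0, -2, 0, 0, 0, 0, 0]]]}}

```text
t: 4.7
eef_pos: [0.5527, -0.1704, 0.0798]
ee_rot: [1.801, 2.574, 0.001]
force: [2.8, 1.1, -1.6]
grip_width: 0.0006
```

Emit:
{"api": "move_arm", "payload": {"plan": [[[0, -1, 0, 0, 0, 0, 0], [0, -2, 0, 0, 0, 0, 0], [0, -2, 0, 0, 0, 0, 0]]]}}

```text
t: 5.0
eef_pos: [0.5507, -0.1711, 0.0798]
ee_rot: [1.8, 2.574, 0.001]
force: [4.2, 2.0, -1.3]
grip_width: 0.0004
```

Emit:
{"api": "move_arm", "payload": {"plan": [[[0, -1, 0, 0, 0, 0, 0], [0, -2, 0, 0, 0, 0, 0], [0, -2, 0, 0, 0, 0, 0]]]}}

```text
t: 5.3
eef_pos: [0.5482, -0.172, 0.0797]
ee_rot: [-1.8, -2.574, 0.001]
force: [1.2, 1.0, -0.7]
grip_width: 0.0009
```

Emit:
{"api": "move_arm", "payload": {"plan": [[[0, -1, 0, 0, 0, 0, 0], [0, -2, 0, 0, 0, 0, 0], [0, -2, 0, 0, 0, 0, 0]]]}}

```text
t: 5.6
eef_pos: [0.5461, -0.1728, 0.0796]
ee_rot: [-1.801, -2.573, 0.001]
force: [0.7, -0.2, -0.4]
grip_width: 0.0003
```

```bash
python3 - <<'E'
from h import *
s=robot.sense(); print(s["eef_pos"],s["force"], (np.array([.5711,-.1643])-s["eef_pos"][:2])@[.9397,.342])
b=robot.get_image("side")
cv2.imwrite("pics/s4.png",cv2.resize(b[...,::-1][160:300,220:400],None,fx=4.2,fy=4.2))
E
```

```text
[ 0.54611276 -0.17281434  0.07963687] [ 0.69210012 -0.23014818 -0.42524528] 0.026392414221807443
```

View pics/s4.png

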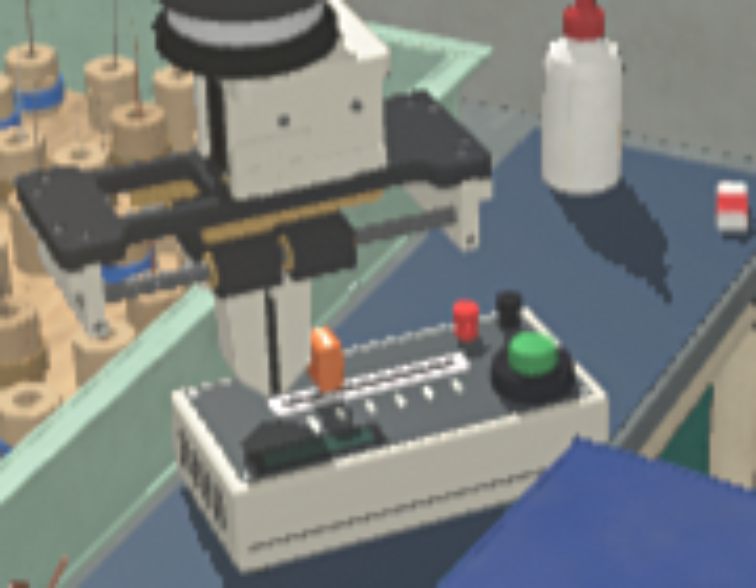

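First click done: the cap moved one tick spacing in the side view, from px 296 to 327, and the force dropped. On to the next one.

Emit:
{"api": "move_arm", "payload": {"plan": [[[0, -2, 0, 0, 0, 0, 0], [0, -4, 0, 0, 0, 0, 0], [0, -4, 0, 0, 0, 0, 0]]]}}

```text
t: 5.95
eef_pos: [0.5426, -0.174, 0.0797]
ee_rot: [-1.801, -2.574, 0.0]
force: [0.2, 0.2, 0.4]
grip_width: 0.0006
```

Emit:
{"api": "move_arm", "payload": {"plan": [[[0, -1, 0, 0, 0, 0, 0], [0, -2, 0, 0, 0, 0, 0], [0, -2, 0, 0, 0, 0, 0]]]}}

```text
t: 6.25
eef_pos: [0.5411, -0.1747, 0.0798]
ee_rot: [1.801, 2.574, -0.0]
force: [0.5, -0.4, -0.2]
grip_width: 0.0007
```

Emit:
{"api": "move_arm", "payload": {"plan": [[[0, -1, 0, 0, 0, 0, 0], [0, -2, 0, 0, 0, 0, 0], [0, -2, 0, 0, 0, 0, 0]]]}}

```text
t: 6.55
eef_pos: [0.5395, -0.1752, 0.0798]
ee_rot: [1.8, 2.574, 0.001]
force: [2.4, 1.1, -1.1]
grip_width: 0.0007
```

Emit:
{"api": "move_arm", "payload": {"plan": [[[0, -1, 0, 0, 0, 0, 0], [0, -2, 0, 0, 0, 0, 0], [0, -2, 0, 0, 0, 0, 0]]]}}

```text
t: 6.85
eef_pos: [0.5376, -0.1759, 0.0798]
ee_rot: [1.8, 2.574, 0.001]
force: [4.8, 1.6, -1.4]
grip_width: 0.0006
```

Emit:
{"api": "move_arm", "payload": {"plan": [[[0, -1, 0, 0, 0, 0, 0], [0, -1, 0, 0, 0, 0, 0], [0, -1, 0, 0, 0, 0, 0]]]}}

```text
t: 7.15
eef_pos: [0.5365, -0.1763, 0.0798]
ee_rot: [1.801, 2.574, 0.0]
force: [3.0, 2.4, -0.7]
grip_width: 0.0005
```

Emit:
{"api": "move_arm", "payload": {"plan": [[[0, -1, 0, 0, 0, 0, 0], [0, -1, 0, 0, 0, 0, 0], [0, -1, 0, 0, 0, 0, 0]]]}}

```text
t: 7.45
eef_pos: [0.5351, -0.1768, 0.0797]
ee_rot: [-1.8, -2.574, 0.001]
force: [1.8, 1.0, 0.6]
grip_width: 0.0004
```

```bash
python3 - <<'E'
from h import *
s=robot.sense(); print(s["eef_pos"],s["force"], (np.array([.5711,-.1643])-s["eef_pos"][:2])@[.9397,.342])
b=robot.get_image("side")
cv2.imwrite("pics/s5.png",cv2.resize(b[...,::-1][160:300,220:400],None,fx=4.2,fy=4.2))
E
```

```text
[ 0.53507174 -0.17679681  0.07970984] [1.77347075 1.04168394 0.64232846] 0.03812966240021317
```

View pics/s5.png

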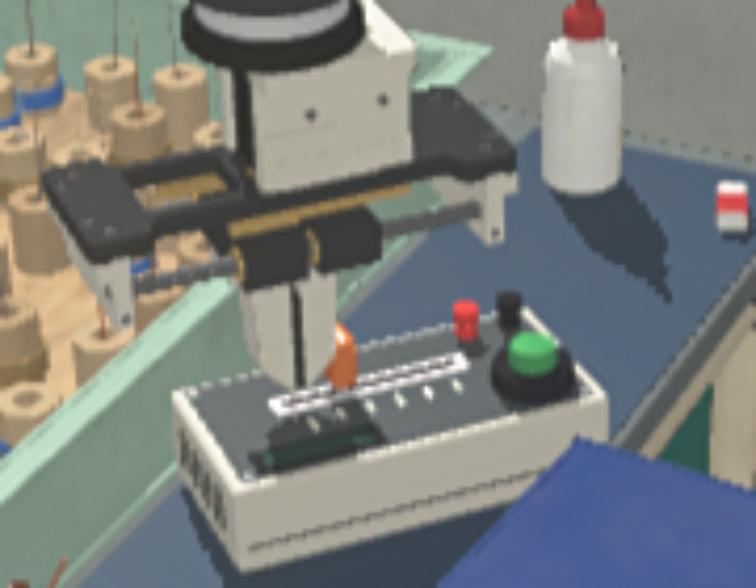

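Emit:
{"api": "move_arm", "payload": {"plan": [[[0, -1, 0, 0, 0, 0, 0], [0, -1, 0, 0, 0, 0, 0], [0, -1, 0, 0, 0, 0, 0]]]}}

```text
t: 7.8
eef_pos: [0.534, -0.1771, 0.0796]
ee_rot: [-1.8, -2.574, 0.001]
force: [-0.2, 0.3, 0.1]
grip_width: 0.0007
```

Emit:
{"api": "move_arm", "payload": {"plan": [[[0, -1, 0, 0, 0, 0, 0], [0, -1, 0, 0, 0, 0, 0], [0, -1, 0, 0, 0, 0, 0]]]}}

```text
t: 8.1
eef_pos: [0.5335, -0.1774, 0.0797]
ee_rot: [-1.801, -2.574, 0.0]
force: [0.7, 0.9, 0.1]
grip_width: 0.0004
```

```bash
python3 - <<'E'
from h import *
s=robot.sense(); print(s["eef_pos"],s["force"], (np.array([.5711,-.1643])-s["eef_pos"][:2])@[.9397,.342])
b=robot.get_image("side")
cv2.imwrite("pics/s6.png",cv2.resize(b[...,::-1][160:300,220:400],None,fx=4.2,fy=4.2))
E
```

```text
[ 0.53345837 -0.17736397  0.0796745 ] [0.67693745 0.93589914 0.11915897] 0.039839716730393965
```

View pics/s6.png

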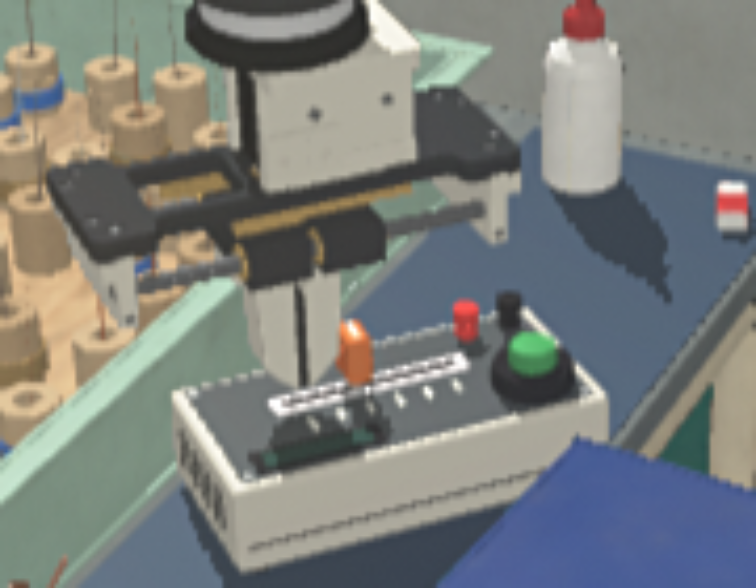

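Second click is in (cap at px 357). I expect the third crest about 13 mm further on.

Emit:
{"api": "move_arm", "payload": {"plan": [[[0, -2, 0, 0, 0, 0, 0], [0, -4, 0, 0, 0, 0, 0], [0, -6, 0, 0, 0, 0, 0], [0, -6, 0, 0, 0, 0, 0]]]}}

```text
t: 8.55
eef_pos: [0.5277, -0.1795, 0.0797]
ee_rot: [-1.801, -2.574, 0.0]
force: [-0.2, 0.0, -0.1]
grip_width: 0.0007
```

Emit:
{"api": "move_arm", "payload": {"plan": [[[0, -1, 0, 0, 0, 0, 0], [0, -2, 0, 0, 0, 0, 0], [0, -2, 0, 0, 0, 0, 0]]]}}

```text
t: 8.85
eef_pos: [0.5264, -0.18, 0.0798]
ee_rot: [1.8, 2.574, 0.001]
force: [2.2, 1.0, -0.8]
grip_width: 0.0007
```

Emit:
{"api": "move_arm", "payload": {"plan": [[[0, -1, 0, 0, 0, 0, 0], [0, -2, 0, 0, 0, 0, 0], [0, -2, 0, 0, 0, 0, 0]]]}}

```text
t: 9.15
eef_pos: [0.5245, -0.1807, 0.0798]
ee_rot: [1.8, 2.574, 0.001]
force: [3.8, 3.3, -1.8]
grip_width: 0.0002
```

Emit:
{"api": "move_arm", "payload": {"plan": [[[0, -1, 0, 0, 0, 0, 0], [0, -1, 0, 0, 0, 0, 0], [0, -1, 0, 0, 0, 0, 0]]]}}

```text
t: 9.45
eef_pos: [0.5234, -0.1811, 0.0798]
ee_rot: [1.801, 2.574, 0.0]
force: [4.2, 2.1, 0.2]
grip_width: 0.0005
```

Emit:
{"api": "move_arm", "payload": {"plan": [[[0, -1, 0, 0, 0, 0, 0], [0, -1, 0, 0, 0, 0, 0], [0, -1, 0, 0, 0, 0, 0]]]}}

```text
t: 9.75
eef_pos: [0.5219, -0.1816, 0.0797]
ee_rot: [-1.801, -2.574, 0.001]
force: [2.0, 1.4, 0.8]
grip_width: 0.0004
```

```bash
python3 - <<'E'
from h import *
s=robot.sense(); print(s["eef_pos"],s["force"], (np.array([.5711,-.1643])-s["eef_pos"][:2])@[.9397,.342])
b=robot.get_image("side")
cv2.imwrite("pics/s7.png",cv2.resize(b[...,::-1][160:300,220:400],None,fx=4.2,fy=4.2))
E
```

```text
[ 0.5219309  -0.18162796  0.07971955] [1.97932649 1.44195192 0.77918528] 0.05213036679661656
```

View pics/s7.png

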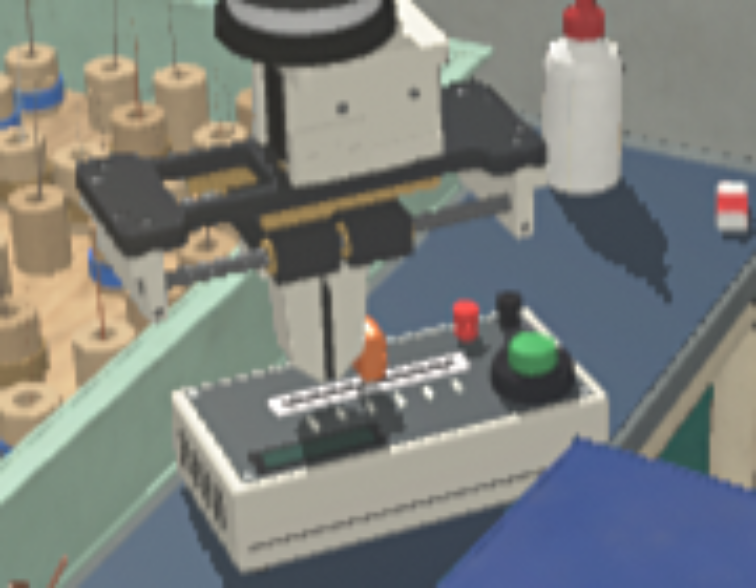

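Same point as before the previous snap, so one more millimetre.

Emit:
{"api": "move_arm", "payload": {"plan": [[[0, -1, 0, 0, 0, 0, 0], [0, -1, 0, 0, 0, 0, 0], [0, -1, 0, 0, 0, 0, 0]]]}}

```text
t: 10.1
eef_pos: [0.5209, -0.1819, 0.0795]
ee_rot: [-1.8, -2.574, 0.001]
force: [0.0, 0.5, -0.1]
grip_width: 0.0007
```

```bash
python3 - <<'E'
from h import *
s=robot.sense(); print(s["eef_pos"],s["force"], (np.array([.5711,-.1643])-s["eef_pos"][:2])@[.9397,.342])
b=robot.get_image("side")
cv2.imwrite("pics/s8.png",cv2.resize(b[...,::-1][160:300,220:400],None,fx=4.2,fy=4.2))
E
```

```text
[ 0.52086707 -0.18189642  0.07953867] [ 0.02863004  0.47534373 -0.08473298] 0.05322186208096611
```

View pics/s8.png

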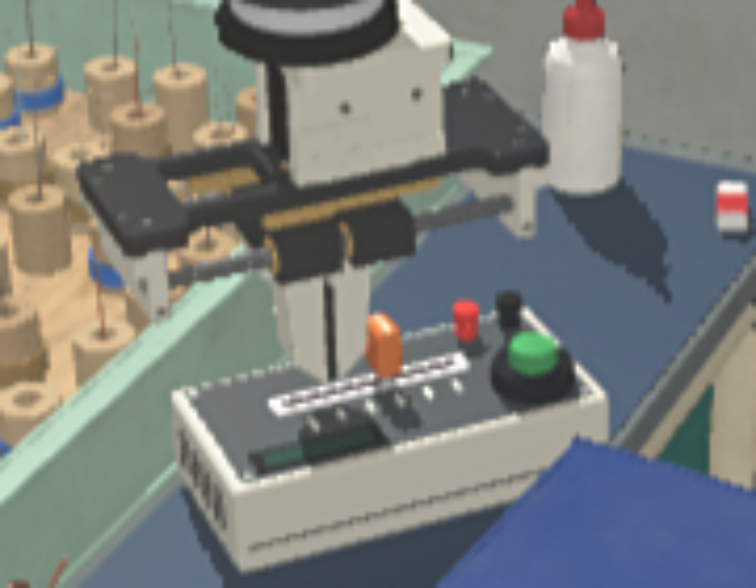

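Third click: the cap is at px 385 (296→327→357→385), the force is zero, and the finger has a gap to the cap. I'll back off and rise.

Emit:
{"api": "move_arm", "payload": {"plan": [[[0, 6, 0, 0, 0, 0, 0], [0, 10, 0, 0, 0, 0, 0], [0, 10, -30, 0, 0, 0, 0], [0, 10, -75, 0, 0, 0, 0], [0, 10, -120, 0, 0, 0, 0], [0, -20, -140, 0, 0, 0, 0], [0, -20, -140, 0, 0, 0, 0], [0, -20, -140, 0, 0, 0, 0], [0, -20, -140, 0, 0, 0, 0]]]}}

```text
t: 11.05
eef_pos: [0.5027, -0.1882, 0.2186]
ee_rot: [-1.8, -2.573, 0.0]
force: [-0.1, 0.2, 0.2]
grip_width: 0.0004
```

```bash
python3 - <<'E'
from h import *
s=robot.sense(); print(s["eef_pos"],s["ee_rot"],s["force"])
a=robot.get_image("wrist"); cv2.imwrite("pics/w9.png",a[...,::-1])
for n in ("range_lever_top","test_button_top","coil_tester"):
    print(n,robot.tip_of(n,"wrist")[:2])
b=robot.get_image("side"); print(robot.tip_of("range_lever_top","side")[:1],robot.tip_of("test_button_top","side")[:1])
cv2.imwrite("pics/s9.png",cv2.resize(b[...,::-1][160:300,220:400],None,fx=4.2,fy=4.2))
E
```

```text
[ 0.50266103 -0.18821097  0.21860542] [-1.79959703e+00 -2.57299932e+00  2.04140962e-05] [-0.08490329  0.18865236  0.15509574]
range_lever_top [{'centre': [0.4908, -0.1956, 0.0823], 'conf': 0.77}]
test_button_top [{'centre': [0.4255, -0.1814, 0.072], 'conf': 0.68}, {'centre': [0.4932, -0.1957, 0.0804], 'conf': 0.33}]
coil_tester [{'centre': [0.4926, -0.1862, 0.0024], 'conf': 0.94}]
[{'centre': [0.4912, -0.1956, 0.0815], 'conf': 0.4}] [{'centre': [0.4277, -0.1862, 0.0742], 'conf': 0.55}]
```

View pics/w9.png

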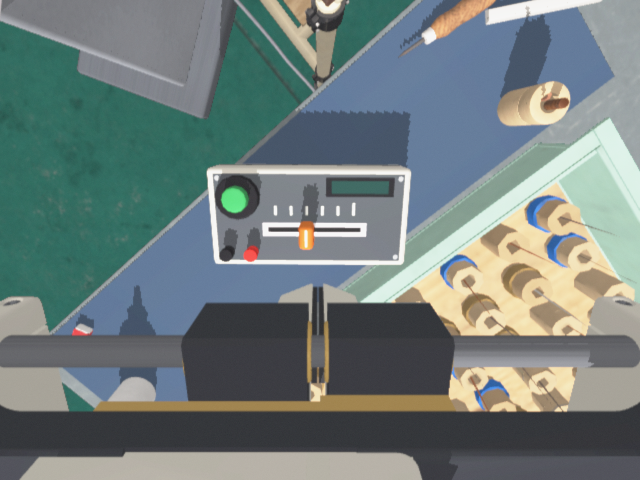

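View pics/s9.png

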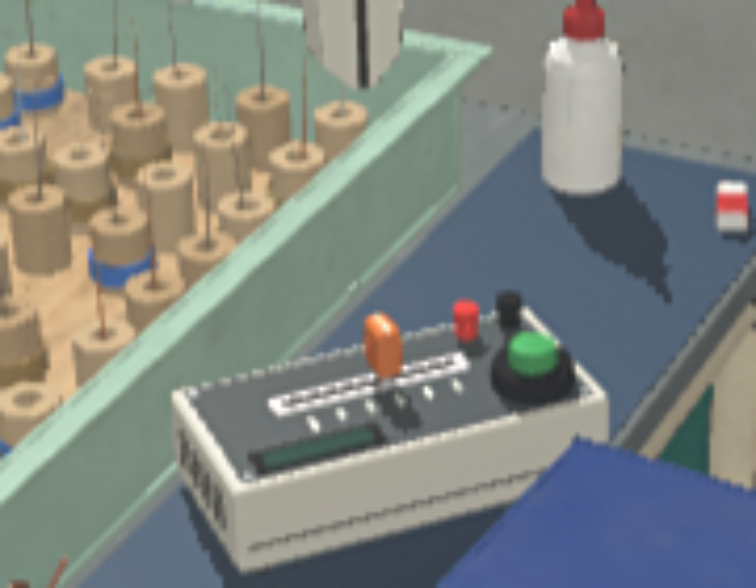

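```bash
python3 - <<'E'
from h import *
p=np.load("pose.npy"); a=p[2]; s=robot.sense()
t=lambda w:((np.array(w)[:2]-p[:2])@np.array([[np.cos(a),-np.sin(a)],[np.sin(a),np.cos(a)]])*1000).round(1)
im=cv2.imread("pics/w9.png"); h=cv2.cvtColor(im,cv2.COLOR_BGR2HSV); m=cv2.inRange(h,(45,120,80),(75,255,255)); m[:175]=0;m[225:]=0;m[:,:212]=0;m[:,260:]=0
v,u=np.nonzero(m); print(u.mean(),v.mean(),np.ptp(u),np.ptp(v))
v2,u2=np.nonzero(cv2.inRange(h,(45,100,180),(75,255,255))*(m>0)); print("bright",u2.mean(),v2.mean(),np.ptp(u2),np.ptp(v2))
for uv in ((u.mean(),v.mean()),(u2.mean(),v2.mean())):
  for z in (.068,.074): w=unproj(uv,z,"wrist",s)[0]; print(w,t(w))
b=unproj([420,286],.12,"top")[0]; print("bottle",b,t(b))
print(t(s["eef_pos"]))
Rt=R.from_rotvec(s["ee_rot"]).as_matrix()
w=np.array([.4272,-.185,.1]); print("delta tool mm",Rt.T@(w-s["eef_pos"])*1000)
E
```

```text
234.29842931937173 198.93542757417103 27 26
bright 233.23617021276596 200.0191489361702 24 24
[ 0.42744763 -0.18551047  0.068     ] [-21.1 -61.5]
[ 0.42843156 -0.18403877  0.074     ] [-22.1 -60. ]
[ 0.4268633  -0.18669966  0.068     ] [-20.1 -62.4]
[ 0.42785912 -0.18520378  0.074     ] [-21.2 -61. ]
bottle [ 0.36950629 -0.46142147  0.12      ] [ 218.4 -210.2]
[7.5 8.2]
delta tool mm [ 29.11133836 -69.60885417 119.25480452]
```

Confirmed in the wrist view: the lever lines up with the third tick after home (px 306), and the case hasn't moved. The button is at about (0.427,-0.186). I'll go above it now.

Emit:
{"api": "move_arm", "payload": {"plan": [[[29, -70, 0, 0, 0, 0, 0], [29, -70, 0, 0, 0, 0, 0], [29, -70, 40, 0, 0, 0, 0], [29, -70, 80, 0, 0, 0, 0], [29, -70, 108, 0, 0, 0, 0], [29, -70, 114, 0, 0, 0, 0], [29, -70, 114, 0, 0, 0, 0], [29, -70, 114, 0, 0, 0, 0]]]}}

```text
t: 12.2
eef_pos: [0.4278, -0.1859, 0.1069]
ee_rot: [1.799, 2.573, 0.0]
force: [0.5, -0.1, 0.5]
grip_width: 0.0003
```

```bash
python3 - <<'E'
from h import *
s=robot.sense(); print(s["eef_pos"],s["force"])
b=robot.get_image("side")
cv2.imwrite("pics/s10.png",cv2.resize(b[...,::-1][160:300,220:400],None,fx=4.2,fy=4.2))
E
```

```text
[ 0.42779652 -0.18592999  0.10693252] [ 0.502023   -0.07162036  0.52295205]
```

View pics/s10.png

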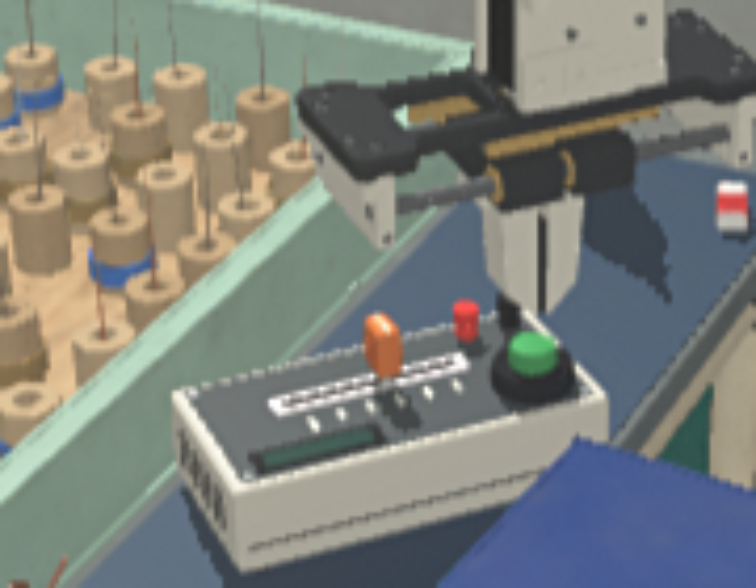

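Emit:
{"api": "move_arm", "payload": {"plan": [[[0, 0, 10, 0, 0, 0, 0], [0, 0, 15, 0, 0, 0, 0], [0, 0, 17, 0, 0, 0, 0], [0, 0, 17, 0, 0, 0, 0]]]}}

```text
t: 12.65
eef_pos: [0.4267, -0.1853, 0.0884]
ee_rot: [-1.8, -2.574, 0.0]
force: [-1.1, 0.6, 0.1]
grip_width: 0.0003
```

Emit:
{"api": "move_arm", "payload": {"plan": [[[0, 0, 1, 0, 0, 0, 0], [0, 0, 2, 0, 0, 0, 0], [0, 0, 3, 0, 0, 0, 0], [0, 0, 3, 0, 0, 0, 0]]]}}

```text
t: 13.05
eef_pos: [0.427, -0.1855, 0.0858]
ee_rot: [1.801, 2.574, -0.0]
force: [-0.7, -0.3, 1.0]
grip_width: 0.0007
```

Emit:
{"api": "move_arm", "payload": {"plan": [[[0, 0, 1, 0, 0, 0, 0], [0, 0, 2, 0, 0, 0, 0], [0, 0, 2, 0, 0, 0, 0]]]}}

```text
t: 13.35
eef_pos: [0.427, -0.1855, 0.0837]
ee_rot: [1.801, 2.574, -0.0]
force: [-1.0, -0.1, 2.1]
grip_width: 0.0004
```

Emit:
{"api": "move_arm", "payload": {"plan": [[[0, 0, 1, 0, 0, 0, 0], [0, 0, 2, 0, 0, 0, 0], [0, 0, 2, 0, 0, 0, 0]]]}}

```text
t: 13.65
eef_pos: [0.427, -0.1855, 0.0817]
ee_rot: [1.801, 2.574, -0.0]
force: [-0.7, -0.1, 3.0]
grip_width: 0.0005
```

Emit:
{"api": "move_arm", "payload": {"plan": [[[0, 0, 1, 0, 0, 0, 0], [0, 0, 1, 0, 0, 0, 0], [0, 0, 1, 0, 0, 0, 0]]]}}

```text
t: 13.95
eef_pos: [0.427, -0.1855, 0.0808]
ee_rot: [1.8, 2.574, -0.0]
force: [0.6, 0.3, 2.4]
grip_width: 0.0006
```

Emit:
{"api": "move_arm", "payload": {"plan": [[[0, 0, 1, 0, 0, 0, 0], [0, 0, 1, 0, 0, 0, 0], [0, 0, 1, 0, 0, 0, 0]]]}}

```text
t: 14.25
eef_pos: [0.427, -0.1855, 0.0801]
ee_rot: [1.8, 2.574, -0.0]
force: [-0.8, 0.9, 7.5]
grip_width: 0.0001
```

Emit:
{"api": "move_arm", "payload": {"plan": [[[0, 0, 1, 0, 0, 0, 0], [0, 0, 1, 0, 0, 0, 0], [0, 0, 1, 0, 0, 0, 0]]]}}

```text
t: 14.55
eef_pos: [0.4271, -0.1855, 0.0799]
ee_rot: [1.8, 2.573, -0.0]
force: [-3.6, 1.9, 15.2]
grip_width: 0.0003
```

```bash
python3 - <<'E'
from h import *
s=robot.sense(); print(s["eef_pos"],s["force"])
b=robot.get_image("side")
cv2.imwrite("pics/s11.png",cv2.resize(b[...,::-1][200:280,300:400],None,fx=7,fy=7,interpolation=cv2.INTER_CUBIC))
E
```

```text
[ 0.42705089 -0.18551471  0.07989028] [-3.60799523  1.8788662  15.19032346]
```

View pics/s11.png

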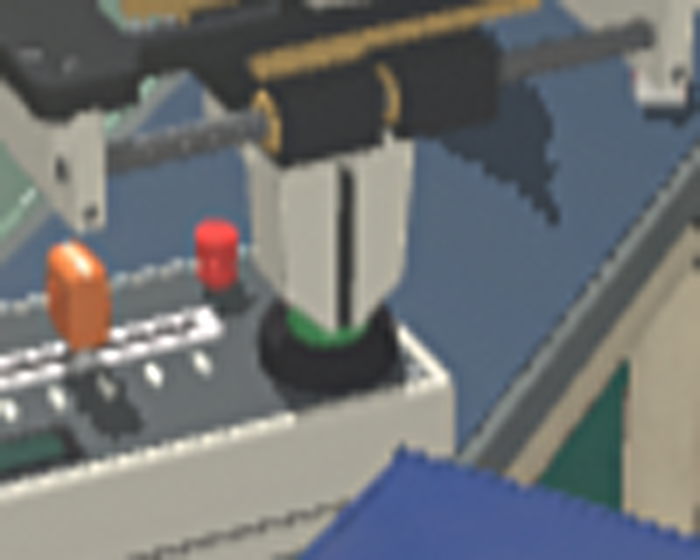

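The button is at its hard stop (15 N, about 6 mm of travel, fingertips on the green). Releasing straight up.

Emit:
{"api": "move_arm", "payload": {"plan": [[[0, 0, -3, 0, 0, 0, 0], [0, 0, -8, 0, 0, 0, 0], [0, 0, -20, 0, 0, 0, 0], [0, 0, -60, 0, 0, 0, 0], [0, 0, -100, 0, 0, 0, 0], [0, 0, -140, 0, 0, 0, 0], [0, 0, -150, 0, 0, 0, 0], [0, 0, -150, 0, 0, 0, 0], [0, 0, -150, 0, 0, 0, 0]]]}}

```text
t: 15.5
eef_pos: [0.4261, -0.185, 0.2274]
ee_rot: [-1.799, -2.572, 0.0]
force: [-0.5, 0.1, 0.0]
grip_width: 0.0004
```

```bash
python3 - <<'E'
from h import *
s=robot.sense(); print(s["eef_pos"],s["force"])
b=robot.get_image("side"); a=robot.get_image("wrist")
print(robot.tip_of("range_lever_top","side")[:1],robot.tip_of("test_button_top","side")[:1],robot.tip_of("coil_tester","wrist")[:1],robot.tip_of("range_lever_top","wrist")[:1])
cv2.imwrite("pics/s12.png",cv2.resize(b[...,::-1][160:300,220:400],None,fx=4.2,fy=4.2)); cv2.imwrite("pics/w12.png",a[...,::-1])
E
```

```text
[ 0.42614581 -0.18497239  0.22736389] [-0.53458565  0.14247524  0.04078652]
[{'centre': [0.543, 0.0102, 0.0034], 'conf': 0.71}] [{'centre': [0.4244, -0.1853, 0.0716], 'conf': 0.59}] [{'centre': [0.4939, -0.1821, 0.0019], 'conf': 0.83}] [{'centre': [0.494, -0.1968, 0.078], 'conf': 0.9}]
```

View pics/s12.png

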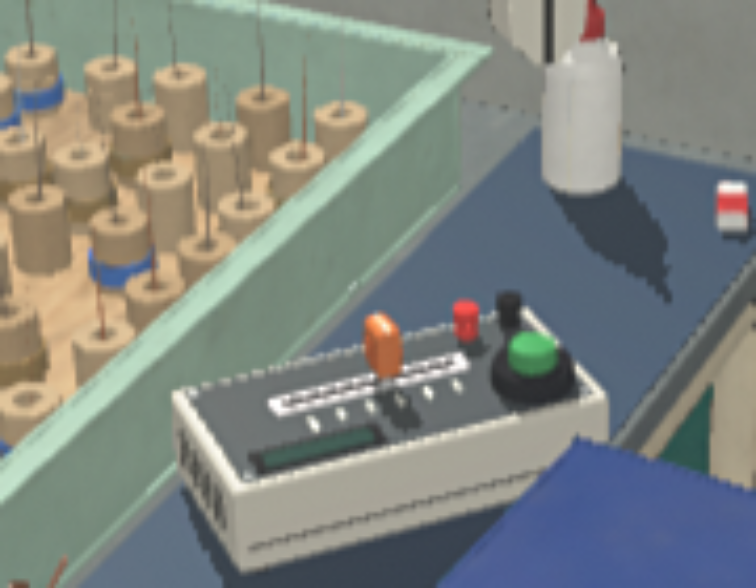

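View pics/w12.png

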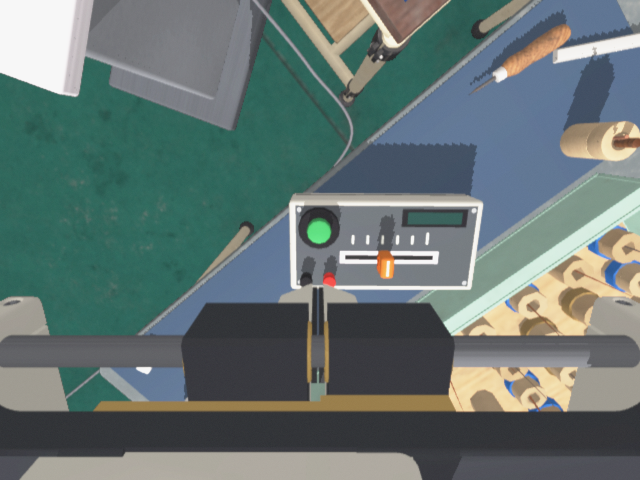

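The button is back up, the lever is at the third tick after home (px 384 of 427/412/398/383), and the case and the things around it haven't moved. Handing in.

```bash
python3 -c "
from rig import robot
print(robot.finish_job())"
```

```text
the job is handed in; nothing more can be done
None
```

The coil tester is set up: the range lever sits in the third notch after home, and the test button was pressed fully down and released. I handed the job in at about 16 s of the 58 s allowed.

- **Lever:** I pushed it with closed fingertips, one click at a time. Each crest peaked at about 5 N, and the force fell away after each snap. I stopped right after the third snap, with the fingertips still short of the cap, and never pushed toward the fourth crest. The last side and wrist pictures both show the lever at the third tick.
- **Button:** it went down about 6 mm to a hard stop, with 15 N on the wrist, and came back up in the last picture.
- **Surroundings:** the tester case and the other things in view look unmoved. The gripper ended well clear at z = 0.227 m, with the wrist force near zero.

**One disagreement:** in the last check, the trained network on the side camera placed the lever top at (0.543, 0.010, 0.003). That is far off the tester and at mat height, so I took it as a false detection. The wrist camera gave (0.494, -0.197, 0.078) with confidence 0.9, which agrees with the pictures.

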